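# Pop the sugar shaker out of the pantry cabinet

## Robot

A 7-joint arm with a two-finger parallel gripper is mounted at the origin on the work surface. World frame = base frame: x ahead of the robot, y to its left, z up, the work surface at z = 0. Lengths are in mm, angles in degrees, forces in N, time in s.
With the tool pointing down it reaches from about 425 to 1025 mm from the base axis. Payload 9.4 kg.
Tool frame: the origin (TCP) lies at the very end of the fingers, on their centre line; the grasp point (between the pads) lies bot.hold_point_z behind it (bot.hold_point_z is the distance from the TCP to the grasp point, in mm); z points along the fingers, y is the line along which they close (so a half turn about z gives the same grasp; the last joint's range is limited). The gripper opens to 93 mm and grips with 3 to 60 N. Pads are 15 mm wide; open, the fingers measure 128 mm over their backs; the gripper's body (75 mm by 188 mm) begins 65 mm behind the grasp point.
Start: joints at [64.819, 34.337, -0.143, 91.639, 0.103, 54.024, -4.572], TCP at [257.288, -677.811, 218.618] pointing down, gripper open.
Joint ranges: [-147.43, 147.43], [-19.82, 112.94], [-74.19, 73.91], [6.32, 146.72], [-59.91, 239.91], [6.04, 106.73], [-150.56, 150.56]. Speed limits (degrees/s): [127.2, 127.2, 172.46, 172.46, 180, 180, 180].

## Interface

Orientations are given as [roll, pitch, yaw] about the fixed x, y, z axes, in that order (R = Rz(yaw) Ry(pitch) Rx(roll)).
In Python, from plant import bot, read_camera gives the robot as it stands (bot), with the cameras as plain functions.
- The arm moves only by the tool creep_tool, called after "Call:" by a JSON object that holds its "op" and its "data". Schema: {"type":"object","properties":{"increments":{"type":"array","items":{"type":"array","prefixItems":[{"type":"array","items":{"type":"number"},"minItems":3,"maxItems":3},{"type":"number"},{"type":"number"}],"minItems":3,"maxItems":3},"minItems":1,"maxItems":12},"grip_force":{"type":"number"},"only":{"type":"string"},"quiet":{"type":"boolean"},"lines":{"type":"string"}},"required":["increments"],"additionalProperties":false}. increments is a list of rows, 1 to 12 of them, each written [[dx, dy, dz], turn, opening]: dx, dy, dz in shares of the most that a row can go, 1 being 62.5 mm, then a turn about the tool's z in parts of the range, where 1.0 means 2 pi rad, then the finger opening in mm; each row shifts and turns the commanded pose from where the row before left it, along the tool's axes as they then stand; what a row does not reach is not made up. A row lasts 1/8 s, in which the tool goes at most 62.5 mm and 10.7 degrees, less where a joint would pass 70% of its speed; a pose out of reach is approached as far as the arm can. The fingers move at their own pace and stop on an object; grip_force is the grip in N (left out, the last holds). Time passes only in rows, so rows that do not move let the fingers close. The tool returns the time, the measured TCP pose, the force, the opening and the grip force at its end. only (a regular expression) keeps the lines of the reply that match it, lines (a string "A,B") keeps lines A to B, and quiet returns only ok. A shift or turn number past 1, either way, is cut back to 1. Input that does not fit is refused with a message, and nothing moves.
- bot.get_state(): the state, without advancing time (a new reading comes with each control period).
- read_camera(name): name is "scene" or "top" or "wrist"; returns a dict with "pixels" (384x512x3 uint8, blue, green, red), "camera_matrix" (3x3 intrinsics, pixels), "origin" and "orientation" of the camera in the world; the wrist camera has in their place "hand_eye" (4x4, takes a point from camera to tool coordinates, whose origin is the TCP and whose axes are the flange's). Camera axes: x right, y up, looking along -z (the intrinsics and any distortion apply to the point x, -y, -z); pixel columns grow to the right and rows downward; lengths in mm; the calibration is good to about 2 mm. A picture is of the moment at which its call begins: read the wrist's pose just before it. There is no depth.
- bot.hand_in(): hands the job in; it is judged then, once.
The state is a dict: "time_s": time; "q": joint angles; "dq": joint speeds; "tau": joint torques, N m; "eef_pos": TCP position; "ee_rot": TCP orientation; "contact_force": force on the tool from outside, world axes, zero at the start; "torque": the same for the moment, N m; "width": finger opening in mm; "finger_force": force on a finger pad.
Only numpy, scipy, OpenCV 4.12 (cv2) and the standard library are available. Lean on these libraries where they do the work, as an engineer would, in place of code of your own. Each camera call takes 0.05 s, during which the arm holds its last target. There are 200 camera calls.

## Task

The sugar shaker, the one whose cap has pour holes, sits sunk in one of the three push-to-release wells in the top of the small wooden cabinet. Press it down until the catch lets go, let it spring up, then take hold of it, lift it out and stand it gently upright, wholly on the round cork mat. Leave the jam jar and the spice pot down in their wells.

Things in the scene. Friction and masses are not known exactly. Their poses are not given: they have to be found in the camera images.
- shaker: White sugar shaker, 0.18 kg: straight round body 52 mm wide, aluminium cap sloping from its rim (80 mm up) to a 26 mm flat top (88 mm up) with 7 dark 5 mm holes. Origin: centre of underside, 40 mm above the table while sunk, only the ungrippable cap slope showing. Pressing it takes 4 to 8 N: catch frees at 5 mm, firm stop at 8 mm. Then, as the finger leaves, it rises 40 mm and stays.
- jam_jar: Glass jam jar, same body and cap, but no holes and no bar; origin alike. All three sit in the fixed wooden cabinet, 110 x 330 mm, top 120 mm above the table, in a row of three round 55 mm wells, 100 mm apart; which is where varies. Cap rims are level with the cabinet's top. Popped up, a body stands 40 mm clear, can be gripped across and drawn straight up.
- spice_pot: Ceramic spice pot, same body and cap, with a bar 36 x 7 mm standing 6 mm above the cap; origin alike. It and the jam jar must stay down: pressed, they would pop up too.
- mat: Round cork mat, 130 mm across, 8 mm thick, fixed on the table beside the cabinet. Origin: centre of its underside, on the table.

How it is judged:
By the outcome, as a careful person would: the job done as asked, in the order asked, and still so for the second after the job is handed in, with the robot touching nothing.
It also fails if it takes over 45 s, if anything falls off the work surface, if the arm or the gripper's body presses on something with over 40 N, if the wrist force passes 120 N, or if a joint passes its speed limit or range.

## Working session

There is one attempt and no reset: what is moved stays moved. The work goes in short steps, Python scripts to look and compute and a tool call to move; the robot and the scene stay as the last step left them, time stands still between calls to the robot, and variables do not carry over. Pictures are saved under pics/ and viewed, at most 10 in all, crops included, and the job is handed in when it is done.

```bash
ls; mkdir -p pics
```

Run:
```python
from plant import bot, read_camera
import cv2,json
s=bot.get_state();print(s['time_s'],s['eef_pos'],s['ee_rot'],s['width'],bot.hold_point_z)
import numpy as np
for n in("top","scene"):
    c=read_camera(n);cv2.imwrite(f'pics/{n}0.png',c['pixels'])
    print(n,{k:v for k,v in c.items() if k!='pixels'})
a=np.hstack([cv2.imread('pics/top0.png'),cv2.imread('pics/scene0.png')])
```

```text
pics
plant.py
0.0 [ 257.07097099 -677.3598199   217.74677405] [-1.79910918e+02  8.28102748e-03  2.07878297e+01] 92.8083540196021 18.8
top {'camera_matrix': array([[418.5285526 ,   0.        , 253.24431967],
       [  0.        , 418.5285526 , 187.2139251 ],
       [  0.        ,   0.        ,   1.        ]]), 'origin': array([457.12267413,  -6.62236511, 858.08716607]), 'orientation': array([  8.98120517,  -0.97067289, -91.17310946])}
scene {'camera_matrix': array([[348.61196127,   0.        , 255.34258776],
       [  0.        , 348.61196127, 188.25395844],
       [  0.        ,   0.        ,   1.        ]]), 'origin': array([958.43034143, -84.28988224, 687.91688066]), 'orientation': array([32.60265314,  0.88047135, 81.62086148])}
```

View pics/top0.png

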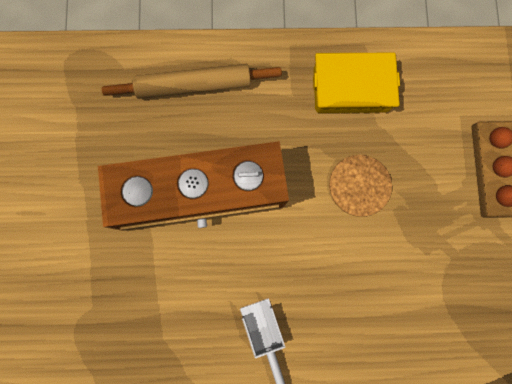

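View pics/scene0.png

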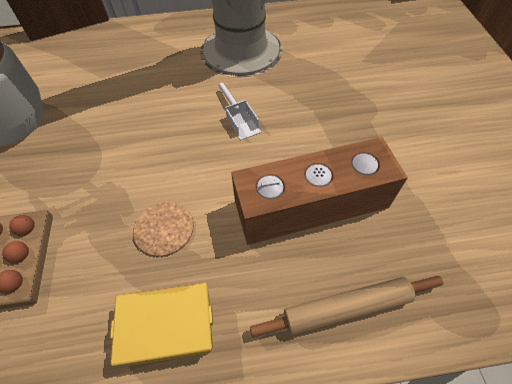

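The shaker (holed cap) is the middle one. In the top view it is at about (193,183), with the jam jar at (137,191), the spice pot with its bar at (248,176) and the mat at (361,185). The scene view shows the same order, with the shaker at about (319,175).

Create h.py:
```python
import numpy as np,cv2
from scipy.spatial.transform import Rotation as Ro
def rays(c,uv):
    uv=np.atleast_2d(uv).astype(float);K=c['camera_matrix']
    d=np.c_[(uv[:,0]-K[0,2])/K[0,0],-(uv[:,1]-K[1,2])/K[1,1],-np.ones(len(uv))]
    return d@Ro.from_euler('xyz',c['orientation'],degrees=True).as_matrix().T
def plane(c,uv,z):
    d=rays(c,uv);o=c['origin'];return o+d*((z-o[2])/d[:,2])[:,None]
def blobs(m,lo):
    out=[]
    for k in cv2.findContours(m,cv2.RETR_EXTERNAL,cv2.CHAIN_APPROX_NONE)[0]:
        if cv2.contourArea(k)>lo: out.append((cv2.contourArea(k),cv2.fitEllipse(k)[0],k[:,0]))
    return out
def totool(s,dw): # world vector to tool axes
    return Ro.from_euler('xyz',s['ee_rot'],degrees=True).inv().apply(dw)
```

Run:
```python
from plant import bot, read_camera
from h import *
for n in("top","scene"):
    c=read_camera(n);im=c['pixels'];hsv=cv2.cvtColor(im,cv2.COLOR_BGR2HSV)
    box=(90,140,310,240) if n=="top" else (230,140,410,240)
    g=((hsv[...,1]<60)&(hsv[...,2]>110)).astype(np.uint8)*255
    w=np.zeros_like(g);x0,y0,x1,y1=box;w[y0:y1,x0:x1]=g[y0:y1,x0:x1]
    w=cv2.morphologyEx(w,cv2.MORPH_CLOSE,np.ones((5,5)))
    for a,e,k in blobs(w,200):
        P=plane(c,k,121);(x,y),r=cv2.minEnclosingCircle(P[:,:2].astype(np.float32));print(n,'cap',a,np.round(e),np.round(plane(c,e,122),1),round(x,1),round(y,1),round(r,1))
    # cork mat: boundary by colour distance from its centre patch
    u,v=(361,185) if n=="top" else (164,229)
    print('hsv mat',np.median(hsv[v-12:v+12,u-12:u+12].reshape(-1,3),0),'table',np.median(hsv[v+45:v+55,u-10:u+10].reshape(-1,3),0))
    hb=cv2.blur(hsv,(3,3));m=np.zeros_like(g);lab=cv2.cvtColor(cv2.GaussianBlur(im,(7,7),0),cv2.COLOR_BGR2LAB).astype(int)
    d=np.abs(lab-np.median(lab[v-12:v+12,u-12:u+12].reshape(-1,3),0)).max(2)
    m[v-45:v+45,u-45:u+45]=(d<14).astype(np.uint8)[v-45:v+45,u-45:u+45]*255
    m=cv2.morphologyEx(m,cv2.MORPH_OPEN,np.ones((7,7)))
    for a,e,k in blobs(m,1000):
        P=plane(c,k,8);(x,y),r=cv2.minEnclosingCircle(P[:,:2].astype(np.float32));print(n,'mat',a,e,np.round(plane(c,e,8),1),round(x,1),round(y,1),round(r,1))
s=bot.get_state();R=Ro.from_euler('xyz',s['ee_rot'],degrees=True).as_matrix();print(R.round(3))
```

```text
top cap 590.5 [136. 191.] [[570.6 185.6 122. ]] 570.7 186.4 25.6
top cap 608.0 [193. 183.] [[582.7  86.2 122. ]] 583.0 86.5 25.9
top cap 591.5 [248. 175.] [[594.6 -12.2 122. ]] 595.1 -12.3 25.7
hsv mat [ 15. 164. 184.] table [ 18.  154.  189.5]
top mat 5376.5 (358.5443115234375, 193.70884704589844) [[ 573.8 -240.5    8. ]] 582.6 -240.5 120.9
scene cap 442.5 [270. 186.] [[598.9 -11.9 122. ]] 598.2 -11.4 26.8
scene cap 419.5 [318. 175.] [[586.7  87.1 122. ]] 586.1 87.0 26.8
scene cap 383.0 [365. 163.] [[573.8 186.1 122. ]] 572.8 186.9 26.0
hsv mat [ 13. 113. 193.] table [ 16.  105.  168.5]
scene mat 4776.0 (166.2816162109375, 214.70730590820312) [[ 564.8 -236.6    8. ]] 571.4 -249.1 144.0
[[ 0.935  0.355 -0.   ]
 [ 0.355 -0.935  0.001]
 [-0.    -0.001 -1.   ]]
```

Units first: shifts go in shares of 62.5 mm and turns go in shares of 2 pi rad. So -37 mm is -0.592, 36 mm is 0.576.

Call:
{"op": "creep_tool", "data": {"increments": [[[0.576,-0.592,0],0,0],[[0.576,-0.592,0],0,0],[[0.576,-0.592,0],0,0],[[0.576,-0.592,0],0,0],[[0.576,-0.592,0],0,0],[[0.576,-0.592,0],0,0],[[0.576,-0.592,0],0,0],[[0.576,-0.592,0],0,0],[[0.576,-0.592,0],0,0],[[0.576,-0.592,0],0,0],[[0.576,-0.592,0],0,0],[[0.576,-0.592,0],0,0]], "grip_force": 20}}

```text
time_s: 1.7
eef_pos: [504.1, -107.8, 218.7]
ee_rot: [180.0, -0.0, 20.8]
contact_force: [0.5, -0.1, -0.3]
width: 0.3
finger_force: 0.0
```

Run:
```python
from plant import bot, read_camera
from h import *
for n,uv in(("top",[(361,185.5),(330,185.5),(392,185.5),(361,155),(361,216)]),("scene",[(164,229),(133,229),(194,229),(164,203),(164,255)])):
    c=read_camera(n);print(n,plane(c,uv,8).round(1)[:,:2].tolist())
s=bot.get_state();print(s['eef_pos'],s['ee_rot'],totool(s,np.array([584.5,86.7,0])-s['eef_pos']))
```

```text
top [[590.8, -246.6], [591.9, -182.3], [589.7, -311.0], [655.4, -250.5], [527.7, -242.7]]
scene [[599.4, -241.8], [589.1, -308.5], [609.4, -177.4], [533.7, -241.4], [659.6, -242.1]]
[ 505.83199129 -103.66043148  218.66807524] [-1.79918190e+02 -1.19474887e-01  2.12353707e+01] [ 141.81875771 -148.6286733   219.17671873]
```

Converted, -38 mm is -0.608, -37 mm is -0.592, 7 degrees is 0.0194.

Call:
{"op": "creep_tool", "data": {"increments": [[[0.576,-0.592,0],0,0],[[0.576,-0.592,0],0,0],[[0.576,-0.592,0],0,0],[[0.544,-0.608,0],0,0],[[0,0,0.32],0.0194,0],[[0,0,0.32],0.0194,0],[[0,0,0],0,0],[[0,0,0],0,0]], "grip_force": 20}}

```text
time_s: 2.8
eef_pos: [583.7, 79.9, 179.2]
ee_rot: [180.0, -0.0, 6.9]
contact_force: [0.0, 0.0, 0.3]
width: 0.7
finger_force: 0.0
```

Run:
```python
from plant import bot, read_camera
from h import *
for i in range(3):
    s=bot.get_state();w=read_camera("wrist");print(s['time_s'],s['eef_pos'],s['ee_rot'])
print(totool(s,np.array([584.5,86.7,128])-s['eef_pos']))
cv2.imwrite('pics/w1.png',w['pixels']);print(w['camera_matrix'],w['hand_eye'],[k for k in w])
```

```text
2.8 [583.74546486  79.92065097 179.17008563] [ 1.79994753e+02 -2.41340815e-02  6.91181951e+00]
2.85 [583.90878696  79.98135655 179.39062066] [-1.79996297e+02 -5.71869278e-02  6.88428511e+00]
2.9 [583.93527414  79.99976434 179.50003918] [-1.79991834e+02 -7.29693758e-02  6.85745724e+00]
[ 1.29510264 -6.57753561 51.50266831]
[[271.73776809   0.         257.22102601]
 [  0.         271.73776809 188.52371453]
 [  0.           0.           1.        ]] [[ 1.51735294e-03  9.70638198e-01  2.40539367e-01  6.52776986e+01]
 [ 9.99998838e-01 -1.43744738e-03 -5.07650130e-04  1.11342765e-01]
 [-1.46981924e-04  2.40539858e-01 -9.70639251e-01 -1.67213000e+02]
 [ 0.00000000e+00  0.00000000e+00  0.00000000e+00  1.00000000e+00]] ['pixels', 'camera_matrix', 'hand_eye']
```

View pics/w1.png

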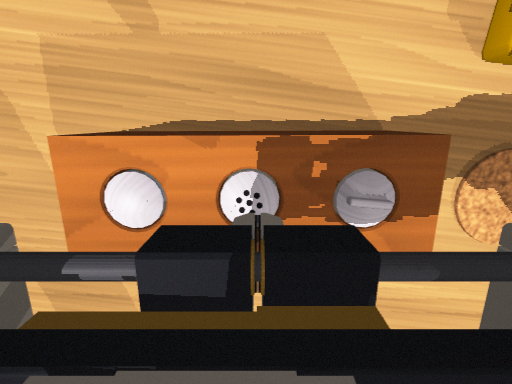

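The wrist view shows the shaker cap at about (249.5,199), with the jar at (134,200) and the pot at (365,198). Casting these rays to the cap plane gives a finer position.

Add to h.py:
```python
def wrist(s,w,uv,z):
    R=Ro.from_euler('xyz',s['ee_rot'],degrees=True).as_matrix();H=w['hand_eye'];K=w['camera_matrix']
    uv=np.atleast_2d(uv).astype(float)
    d=np.c_[(uv[:,0]-K[0,2])/K[0,0],-(uv[:,1]-K[1,2])/K[1,1],-np.ones(len(uv))]@(R@H[:3,:3]).T
    o=s['eef_pos']+R@H[:3,3];return o+d*((z-o[2])/d[:,2])[:,None]
```

Run:
```python
from plant import bot, read_camera
from h import *
s=bot.get_state();w=read_camera("wrist")
im=w['pixels'];hsv=cv2.cvtColor(im,cv2.COLOR_BGR2HSV)
P=wrist(s,w,[(134,200),(249.5,199),(365,198)],122);print(P.round(1))
h=((im.max(2)<70)*255).astype(np.uint8);m=np.zeros_like(h);m[180:213,230:272]=h[180:213,230:272]
for k in cv2.findContours(m,cv2.RETR_EXTERNAL,cv2.CHAIN_APPROX_NONE)[0]:
    q=k[:,0].mean(0); print(q.round(1),len(k),wrist(s,w,q,128).round(1))
print(s['eef_pos'],totool(s,np.array([*P[1,:2],128])-s['eef_pos']))
```

```text
[[570.6 185.1 122. ]
 [583.5  86.5 122. ]
 [596.4 -12.  122. ]]
[252.  211.2] 10 [[574.8  83.2 128. ]]
[241.5 209.5] 12 [[575.3  92.2 128. ]]
[259.1 205.1] 15 [[580.9  77.8 128. ]]
[249.  202.4] 14 [[582.2  86.6 128. ]]
[238.5 199.7] 12 [[583.6  95.6 128. ]]
[256.3 195.3] 15 [[589.1  81.3 128. ]]
[246.  192.8] 12 [[590.3  90.  128. ]]
[583.89476979  80.04934372 179.47048043] [ 0.31230975 -6.3985052  51.47211168]
```

Converted, 20 mm is 0.32, -6.5 mm is -0.104.

Call:
{"op": "creep_tool", "data": {"increments": [[[0,-0.104,0.32],0,0],[[0,0,0.32],0,0],[[0,0,0.128],0,0],[[0,0,0.048],0,0],[[0,0,0.032],0,0],[[0,0,0],0,0],[[0,0,0],0,0]], "grip_force": 20}}

```text
time_s: 3.88
eef_pos: [582.8, 86.7, 126.1]
ee_rot: [-180.0, -0.0, 6.8]
contact_force: [-0.8, -0.7, 4.1]
width: 0.6
finger_force: 2.1
```

Contact at about z = 126 with 4 N. I'll press to about 6.5 mm.

Converted, 2 mm is 0.032, 1 mm is 0.016.

Call:
{"op": "creep_tool", "data": {"increments": [[[0,0,0.032],0,0],[[0,0,0.016],0,0],[[0,0,0.016],0,0],[[0,0,0],0,0]], "grip_force": 20}}

```text
time_s: 4.38
eef_pos: [582.7, 86.7, 121.5]
ee_rot: [180.0, 0.0, 6.8]
contact_force: [-0.4, -0.7, 3.5]
width: 0.6
finger_force: 1.9
```

Call:
{"op": "creep_tool", "data": {"increments": [[[0,0,0.008],0,0],[[0,0,0.008],0,0],[[0,0,0],0,0]], "grip_force": 20}}

```text
time_s: 4.75
eef_pos: [582.7, 86.7, 120.6]
ee_rot: [180.0, 0.0, 6.8]
contact_force: [-1.4, 0.1, 3.3]
width: 0.5
finger_force: 2.0
```

The force dropped while the tool went deeper, so the catch seems to be free. I'll rise and open.

Converted, -40 mm is -0.64, -30 mm is -0.48.

Call:
{"op": "creep_tool", "data": {"increments": [[[0,0,-0.16],0,0],[[0,0,-0.32],0,0],[[0,0,-0.48],0,0],[[0,0,-0.64],0,0],[[0,0,0],0,93],[[0,0,0],0,93],[[0,0,0],0,93],[[0,0,0],0,93],[[0,0,0],0,93]], "grip_force": 20}}

```text
time_s: 5.88
eef_pos: [582.5, 86.7, 220.0]
ee_rot: [180.0, 0.1, 6.8]
contact_force: [-0.4, -0.1, 0.8]
width: 45.8
finger_force: 0.0
```

Run:
```python
from plant import bot, read_camera
from h import *
s=bot.get_state();w=read_camera("wrist");c=read_camera("scene")
print(s['eef_pos'],s['width']);cv2.imwrite('pics/w2.png',np.vstack([cv2.resize(w['pixels'],(400,300)),cv2.resize(c['pixels'],(400,300))]))
```

```text
[582.51834117  86.73733298 219.99770943] 45.75581519983282
```

View pics/w2.png

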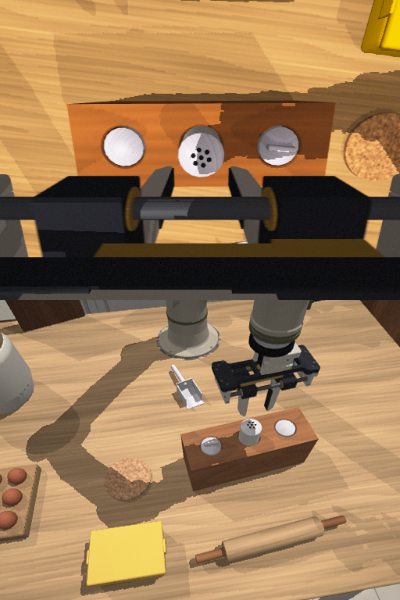

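The shaker has popped up (wrist view, centre about (201,152)) and the other two are still down. I'll wait for the fingers to open, then descend.

Converted, 30 mm is 0.48, 20 mm is 0.32.

Call:
{"op": "creep_tool", "data": {"increments": [[[0.016,0,0],0,80],[[0,0,0],0,80],[[0,0,0],0,80],[[0,0,0],0,80],[[0,0,0.48],0,80],[[0,0,0.48],0,80],[[0,0,0.32],0,80],[[0,0,0.16],0,80],[[0,0,0],0,80],[[0,0,0],0,80]], "grip_force": 20}}

```text
time_s: 7.22
eef_pos: [584.2, 87.0, 131.3]
ee_rot: [-180.0, -0.1, 6.8]
contact_force: [-0.1, 0.9, -0.1]
width: 79.8
finger_force: 0.0
```

Call:
{"op": "creep_tool", "data": {"increments": [[[0,0,0],0,40],[[0,0,0],0,40],[[0,0,0],0,40],[[0,0,0],0,40],[[0,0,0],0,40],[[0,0,0],0,40]], "grip_force": 20}}

```text
time_s: 7.98
eef_pos: [583.8, 86.9, 130.7]
ee_rot: [-180.0, -0.0, 6.8]
contact_force: [0.6, 0.7, 1.9]
width: 51.9
finger_force: 20.0
```

Converted, -20 mm is -0.32, -15 mm is -0.24.

Call:
{"op": "creep_tool", "data": {"increments": [[[0,0,-0.08],0,40],[[0,0,-0.16],0,40],[[0,0,-0.24],0,40],[[0,0,-0.32],0,40],[[0,0,-0.32],0,40],[[0,0,-0.32],0,40],[[0,0,-0.08],0,40],[[0,0,0],0,40]], "grip_force": 20}}

```text
time_s: 8.98
eef_pos: [583.7, 86.9, 226.0]
ee_rot: [-180.0, -0.0, 6.8]
contact_force: [-0.0, -0.3, -2.3]
width: 51.5
finger_force: 20.0
```

Run:
```python
from plant import bot, read_camera
from h import *
s=bot.get_state();print(s['eef_pos'],s['ee_rot'],totool(s,np.array([594.5,-244.5,58.5])-s['eef_pos']))
```

```text
[583.65089199  86.85908322 225.95233413] [-1.79996915e+02 -3.37601938e-02  6.78752487e+00] [-28.48818243 330.32792209 167.41779097]
```

Converted, 35 mm is 0.56, 30 mm is 0.48.

Call:
{"op": "creep_tool", "data": {"increments": [[[-0.032,0.24,0],0,40],[[-0.048,0.48,0],0,40],[[-0.048,0.56,0],0,40],[[-0.048,0.56,0],0,40],[[-0.048,0.56,0],0,40],[[-0.048,0.56,0],0,40],[[-0.048,0.56,0],0,40],[[-0.048,0.56,0],0,40],[[-0.048,0.56,0],0,40],[[-0.032,0.4,0],0,40],[[-0.008,0.24,0],0,40],[[0,0,0],0,40]], "grip_force": 20}}

```text
time_s: 10.48
eef_pos: [593.8, -245.5, 225.0]
ee_rot: [-180.0, 0.1, 6.7]
contact_force: [0.1, 0.0, -1.8]
width: 51.5
finger_force: 20.0
```

Call:
{"op": "creep_tool", "data": {"increments": [[[0,0,0.48],0,40],[[0,0,0.48],0,40],[[0,0,0.48],0,40],[[0,0,0.32],0,40],[[0,0,0.16],0,40],[[0,0,0],0,40],[[0,0,0],0,40]], "grip_force": 20}}

```text
time_s: 11.35
eef_pos: [595.0, -244.0, 106.4]
ee_rot: [180.0, -0.1, 6.8]
contact_force: [0.0, -0.9, -2.0]
width: 51.7
finger_force: 20.0
```

Run:
```python
from plant import bot, read_camera
from h import *
s=bot.get_state();w=read_camera("wrist");c=read_camera("scene")
print(s['eef_pos']);cv2.imwrite('pics/w3.png',w['pixels']);cv2.imwrite('pics/s3.png',c['pixels'][150:330,80:430])
```

```text
[ 594.95040862 -244.04262146  106.44204076]
```

View pics/w3.png

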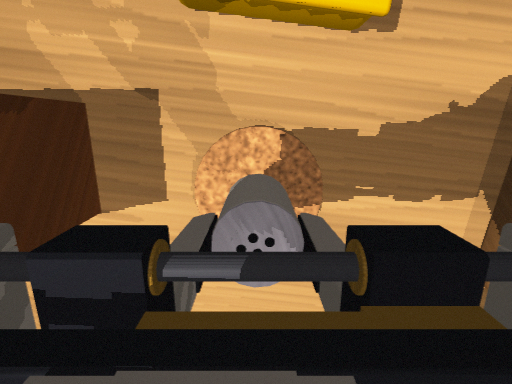

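View pics/s3.png

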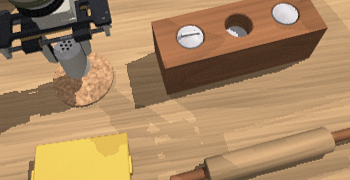

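The wrist view shows the shaker held above the mat, whose edges are at columns 193 and 323 and row 125. The well is empty and the other two are still down. I'll check the mat centre from its edges.

Run:
```python
from plant import bot, read_camera
from h import *
s=bot.get_state();w=read_camera("wrist")
P=wrist(s,w,[(193,183),(323,183),(258,125)],8);print(P.round(1))
R=Ro.from_euler('xyz',s['ee_rot'],degrees=True).as_matrix()
print('mat', (P[2]-65*R[:,0]).round(1), ((P[0]+P[1])/2).round(1), s['eef_pos'])
```

```text
[[ 592.5 -180.     8. ]
 [ 608.  -309.5    8. ]
 [ 656.5 -237.9    8. ]]
mat [ 591.9 -245.6    7.9] [ 600.3 -244.7    8. ] [ 594.90817419 -244.28092068  106.56238821]
```

Call:
{"op": "creep_tool", "data": {"increments": [[[0,0,0.24],0,40],[[0,0,0.24],0,40],[[0,0,0.128],0,40],[[0,0,0.064],0,40],[[0,0,0.032],0,40],[[0,0,0],0,40],[[0,0,0],0,40]], "grip_force": 20}}

```text
time_s: 12.38
eef_pos: [594.6, -244.2, 62.0]
ee_rot: [180.0, -0.0, 6.8]
contact_force: [-0.1, 0.5, -1.6]
width: 51.3
finger_force: 20.0
```

The position is centred on the mat within 3 mm. I'll lower in small steps until contact.

Converted, 1.5 mm is 0.024, 1 mm is 0.016.

Call:
{"op": "creep_tool", "data": {"increments": [[[0,0,0.024],0,40],[[0,0,0.016],0,40],[[0,0,0],0,40],[[0,0,0],0,40]], "grip_force": 20}}

```text
time_s: 12.88
eef_pos: [594.4, -244.2, 59.1]
ee_rot: [180.0, 0.0, 6.8]
contact_force: [0.0, 0.2, -1.4]
width: 51.7
finger_force: 20.0
```

Converted, 0.5 mm is 0.008.

Call:
{"op": "creep_tool", "data": {"increments": [[[0,0,0.008],0,40],[[0,0,0.008],0,40],[[0,0,0],0,40]], "grip_force": 20}}

```text
time_s: 13.25
eef_pos: [594.4, -244.2, 58.8]
ee_rot: [180.0, -0.0, 6.8]
contact_force: [-2.0, 0.9, 6.0]
width: 51.7
finger_force: 20.0
```

Contact. Now I'll release and retreat.

Call:
{"op": "creep_tool", "data": {"increments": [[[0,0,0],0,56],[[0,0,0],0,60],[[0,0,0],0,80],[[0,0,0],0,85],[[0,0,0],0,85],[[0,0,0],0,85]], "grip_force": 20}}

```text
time_s: 14.0
eef_pos: [594.3, -244.2, 58.0]
ee_rot: [-180.0, 0.0, 6.8]
contact_force: [-0.1, -0.7, 0.4]
width: 84.7
finger_force: 0.0
```

Call:
{"op": "creep_tool", "data": {"increments": [[[0,0,-0.16],0,85],[[0,0,-0.32],0,85],[[0,0,-0.64],0,85],[[0,0,-0.8],0,85],[[0,0,-0.8],0,85],[[-0.48,0,-0.16],0,85],[[-0.8,0,0],0,85],[[-0.64,0,0],0,85],[[0,0,0],0,85],[[0,0,0],0,85]], "grip_force": 20}}

```text
time_s: 15.25
eef_pos: [476.3, -258.4, 239.4]
ee_rot: [179.9, -0.1, 6.8]
contact_force: [0.2, -0.1, -0.4]
width: 85.1
finger_force: 0.0
```

Run:
```python
from plant import bot, read_camera
from h import *
s=bot.get_state();t=read_camera("top");c=read_camera("scene")
cv2.imwrite('pics/f4.png',np.hstack([t['pixels'][100:300,90:430],c['pixels'][100:300,90:430]]))
```

```text
(no output)
```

View pics/f4.png

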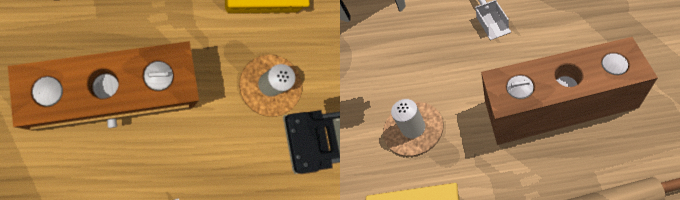

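Both views show the shaker upright on the mat (top crop about (275,80), scene crop about (406,118)). The jar and pot are down, and the robot is clear.

```bash
python3 -c "
from plant import bot, read_camera
print(bot.hand_in())"
```

```text
the job is handed in; nothing more can be done
None
```

The sugar shaker was pressed free, lifted out and stood upright on the cork mat, with the jam jar and spice pot still down in their wells; I handed the job in at about 15 s (no verdict was returned).

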